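# Click the round filter slide into its mid position

### The job

On the light base whose filter slide carries the round glass, push the stop arm round until it stands fully across the slide, then push the slide all the way in by its tab and let it go, so that it springs back and latches on the stop pin in mid position, with the glass over the lamp opening. Only push with the fingers: do not pick up, pull up or shift anything else, and leave the other light base, with the square glass, as it is.

Things in the scene. Friction and masses are not known exactly. Their poses are not given: they have to be found in the camera images.
- round_unit: Fixed bench light base, a white box 220 x 100 mm, top face 50 mm high, whose filter slide has a round glass in a round black frame and a round far end. Origin: centre of the underside. Its x axis runs along the slide, in the direction in which the slide is pushed in (x = -110 mm is the end with the push tab; a short black tube sticks out of the other end); z up.
- round_unit_slide (a joint): Filter slide (40 mm wide flat plate, top 56 mm high) of the round glass unit. 0 m = fully out (rest position), 0.050 = fully in against its end stop; moves along the unit's +x. A damped spring pushes it back out: 2 N at 0, 6 N at 0.050, plus 1 to 2 N while it moves. Can be pushed in any number of times. The latch is told under the pin joint.
- round_unit_tab (a point): Centre of the push face of the black upright tab on the slide of the round glass unit: the face looks to the unit's -x, is 34 mm wide (along unit y), and reaches from 56 to 86 mm above the table (this point is 71 mm high); the tab is 8 mm thick. On its push side there is only the box top (50 mm high). At slide 0 the point lies at unit (-96, 0) mm; it moves with the slide.
- round_unit_arm (a joint): Stop arm of the round glass unit: a level steel bar 14 mm wide, 70 to 82 mm above the table, on an upright hinge at unit (0, -36) mm. 0 = parked, pointing along unit +x beside the slide; 1.571 rad = across the slide, pointing along unit +y, at its end stop. Seen from above it turns anticlockwise as the value grows. It stays where it is left (friction about 0.10 N m, i.e. under 2 N at its outer end).
- round_unit_armtip (a point): On the stop arm of the round glass unit: on the bar's top face (82 mm high), 64 mm from the hinge axis (the bar ends 72 mm from it), on the axis of the black upright peg, 11 mm in diameter, that stands 22 mm above the bar here. The stop pin goes down through the bar 36 mm from the hinge; its head is 12 mm wide, 84 to 89 mm high.
- round_unit_hinge (a point): On the hinge axis of the stop arm of the round glass unit, 82 mm high, unit (0, -36) mm.
- round_unit_pin (a joint): Lift of the stop pin of the round glass unit in its arm: 0 = down, sprung with about 1 N. A ramped tooth 9.5 mm high stands on the slide: with the arm across, pushing the slide in lifts the pin about 0.008 over the tooth; past 0.028 the pin drops behind it, and the slide, let go, returns and catches on it at about 0.028 (mid). With the arm parked it returns to 0.
- square_unit: Fixed bench light base, a white box 220 x 100 mm, top face 50 mm high, whose filter slide has a square glass in a square black frame and a square far end. Origin: centre of the underside. Its x axis runs along the slide, in the direction in which the slide is pushed in (x = -110 mm is the end with the push tab; a short black tube sticks out of the other end); z up.
- square_unit_slide (a joint): Filter slide (40 mm wide flat plate, top 56 mm high) of the square glass unit. 0 m = fully out (rest position), 0.050 = fully in against its end stop; moves along the unit's +x. A damped spring pushes it back out: 2 N at 0, 6 N at 0.050, plus 1 to 2 N while it moves. Can be pushed in any number of times. The latch is told under the pin joint.
- square_unit_tab (a point): Centre of the push face of the black upright tab on the slide of the square glass unit: the face looks to the unit's -x, is 34 mm wide (along unit y), and reaches from 56 to 86 mm above the table (this point is 71 mm high); the tab is 8 mm thick. On its push side there is only the box top (50 mm high). At slide 0 the point lies at unit (-96, 0) mm; it moves with the slide.
- square_unit_arm (a joint): Stop arm of the square glass unit: a level steel bar 14 mm wide, 70 to 82 mm above the table, on an upright hinge at unit (0, -36) mm. 0 = parked, pointing along unit +x beside the slide; 1.571 rad = across the slide, pointing along unit +y, at its end stop. Seen from above it turns anticlockwise as the value grows. It stays where it is left (friction about 0.10 N m, i.e. under 2 N at its outer end).
- square_unit_armtip (a point): On the stop arm of the square glass unit: on the bar's top face (82 mm high), 64 mm from the hinge axis (the bar ends 72 mm from it), on the axis of the black upright peg, 11 mm in diameter, that stands 22 mm above the bar here. The stop pin goes down through the bar 36 mm from the hinge; its head is 12 mm wide, 84 to 89 mm high.
- square_unit_hinge (a point): On the hinge axis of the stop arm of the square glass unit, 82 mm high, unit (0, -36) mm.
- square_unit_pin (a joint): Lift of the stop pin of the square glass unit in its arm: 0 = down, sprung with about 1 N. A ramped tooth 9.5 mm high stands on the slide: with the arm across, pushing the slide in lifts the pin about 0.008 over the tooth; past 0.028 the pin drops behind it, and the slide, let go, returns and catches on it at about 0.028 (mid). With the arm parked it returns to 0.
- dropper: Loose small white dropper bottle, 28 mm diameter, 75 mm high, standing between the two units; origin under its centre.
- slide_box: Loose closed plastic box for glass slides, 102 x 87 x 34 mm; origin under its centre.
- petri: Loose shallow glass dish, 88 mm across, 14 mm high; origin under its centre.
- stain_jar: Loose amber glass jar with black lid, 56 mm diameter, 70 mm high; origin under its centre.
- beaker: Loose small glass beaker, 60 mm across, 75 mm high; origin under its centre.
- forceps: Loose steel forceps, 115 mm long, lying flat along its own x; origin at the middle, underside.

How it is judged (in metres and radians):
On the way, in this order (a step that is already met when the one before it is completed fails the run):
1. the stop arm of the round glass unit stands across its slide (over 1.45 rad) while the slide is out (value of joint round_unit_arm above 1.45 rad and value of joint round_unit_slide below 0.006 m), for 0.1 s.
2. with the arm across, the slide is pushed all the way in (over 44 mm) (value of joint round_unit_arm above 1.45 rad and value of joint round_unit_slide above 0.044 m), for 0.05 s.
At the end, for the whole second after the job is handed in: The round glass slide rests latched at mid position (25.5 to 30.5 mm, still), the stop arm is across (over 1.45 rad) with its pin down (under 3 mm), and the square glass slide is fully out (under 3 mm) (value of joint round_unit_slide between 0.0255 and 0.0305 m and velocity of joint round_unit_slide between -0.003 and 0.003 m/s and value of joint round_unit_arm above 1.45 rad and value of joint each of round_unit_pin, square_unit_slide below 0.003 m); the robot touches nothing.
It fails at once if the stop pin is pulled up (over 11 mm) (value of joint round_unit_pin above 0.011 m).
It fails at once if the square glass unit is operated: slide pushed over 6 mm or its arm tip moved over 8 mm (value of joint square_unit_slide above 0.006 m or distance of square_unit_armtip from where it was at the start of the episode above 0.008 m).
It fails at once if a loose thing nearby is moved by over 15 mm or lifted (distance of any of dropper, slide_box, petri, stain_jar, beaker, forceps from where it was at the start of the episode above 0.015 m).
It also fails if it takes over 46 s, if anything falls off the work surface, if the arm or the gripper's body presses on something with over 40 N, if the wrist force passes 120 N, or if a joint passes its speed limit or range.

### The arm

A 6-joint arm with a two-finger parallel gripper is mounted at the origin on the work surface. World frame = base frame: x ahead of the robot, y to its left, z up, the work surface at z = 0. Lengths are in m, angles in degrees, forces in N, time in s.
With the tool pointing down it reaches from about 0.325 to 0.925 m from the base axis. Payload 3.1 kg.
Tool frame: the origin (TCP) lies on the centre line of the jaws, within the pads' length; the fingertips stand 17 mm ahead of it and the grasp point (between the pads) lies 2 mm behind it (arm.tips_ahead is the distance from the TCP to the fingertips, in m); z points along the fingers, y is the direction in which the jaws open and shut (so a half turn about z gives the same grasp; the last joint's range is limited). The gripper opens to 85 mm and grips with 20 to 120 N. Pads are 22 mm wide; open, the fingers measure 114 mm over their backs; the gripper's body (76 mm by 85 mm) begins 54 mm behind the grasp point. The pads swing forward as they close: fully open they stand 13 mm farther back than shut.
Start: joints at [57.685, 12.427, 92.441, -0, 75.132, -6.429], TCP at [0.273, 0.562, 0.248] pointing down, gripper open.
Joint ranges: [-157.48, 157.48], [-44.54, 120.13], [17.64, 146.25], [-64.5, 244.5], [7.68, 150.69], [-147.95, 147.95]. Speed limits (degrees/s): [159.86, 159.86, 180, 180, 180, 180].

### API

Orientations are given as a 3x3 rotation matrix whose columns are the frame's x, y, z axes.
In Python, from cell import arm, viewer, job, nets gives the robot as it stands.
- The arm moves only by the shell command python3 -m creep 'ROWS' [FORCE]. ROWS is JSON, a list of rows, each a list of 3 entries, a list of its own where there are three numbers: the shift along the tool's x, y, z in mm, then the turn, a rotation vector about the tool's x, y, z in degrees, then the finger opening in mm, from 0 to 85.4. A call has 1 to 20 rows; each row shifts and turns the commanded pose from where the row before left it, along the tool's axes as they then stand; what a row does not reach is not made up. A row lasts 1/10 s, in which the tool goes at most 50 mm and 8.59 degrees, less where a joint would pass 70% of its speed; a pose out of reach is approached as far as the arm can. A call is refused whole if a number of a shift passes 50 or a number of a turn 8.59, either way. A call with a gripper value outside its range is refused whole. The fingers move at their own pace and stop on an object; FORCE is the grip in N (left out, the last holds). Time passes only in rows, so rows that do not move let the fingers close. It gives the time, the measured TCP pose, the force and the opening at its end, in the units of the state.
- arm.get_obs(): the state, without advancing time (a new reading comes with each control period).
- viewer.grab_frame(name): name is "scene" or "top"; returns the picture (384x512x3 uint8, blue, green, red); there is no depth.
- viewer.camera_info(name): a dict with "vfov" (degrees; the focal length in pixels is half the picture's height over the tangent of half this angle, whatever the lens; pixels are square), "cx", "cy" (the principal point, pixels), "k1" (the pictures are not rectified: a ray, as slopes to the right and down, at radius r is drawn at 1 + k1 r^2 times it, then the intrinsics apply), "T" (4x4, takes a point from camera to world coordinates). Camera axes: x right, y up, looking along -z (the intrinsics and any distortion apply to the point x, -y, -z); pixel columns grow to the right and rows downward; lengths in m; the calibration is good to about 2 mm. A picture is of the moment at which its call begins. camera_info takes no time and is no camera call.
- job.finish_job(): hands the job in, once; it reports no verdict.
Trained networks look in the newest picture that a camera, given by its name, has taken for a name from the list of things; names that differ only in an ending like _2 or _b are one class to them, and where a whole thing is asked for, a point or a joint stands for the part that bears it (a point fixed in the world has none). Each returns a list of dicts, best first, with "conf" (0 to 1); they miss things now and then, are a little off and sometimes report something else, mostly with a low value. They report only what shows in the picture. A call takes as long as a camera call.
- nets.boxes_of(camera, name): "location" ([x, y, z] in m, in the coordinates of the camera as it stood for that picture, good to about 4 mm: the middle of the surface that is visible of it).
- nets.outline_of(camera, name): "pixels" (384x512 bool, what is visible of it).
The state is a dict: "time_s": time; "q": joint angles; "joint_velocities": joint speeds; "joint_torque": joint torques, N m; "ee_pos": TCP position; "tcp_rot": TCP orientation; "contact_force": force on the tool from outside, world axes, zero at the start; "ft_torque": the same for the moment, N m; "gripper_width": opening from 0.0 (shut) to 1.0 (fully open).
Only numpy, scipy, OpenCV 4.12 (cv2) and the standard library are available. Lean on these libraries where they do the work, as an engineer would, in place of code of your own. Each camera call takes 0.05 s, during which the arm holds its last target.

## Working session

There is one attempt and no reset: what is moved stays moved. The work goes in short steps, Python scripts to look and compute and a shell command to move; the robot and the scene stay as the last step left them, time stands still between calls to the robot, and variables do not carry over. Pictures are saved under pics/ and viewed, and the job is handed in when it is done.

```bash
mkdir -p pics; ls; cat > h.py <<'E'
import numpy as np, cv2
from cell import arm, viewer, job, nets
def ray(cam,u,v):
    c=viewer.camera_info(cam); f=192/np.tan(np.radians(c["vfov"]/2))
    K=np.array([[f,0,c["cx"]],[0,f,c["cy"]],[0,0,1.]])
    p=cv2.undistortPoints(np.array([[[u,v]]],float),K,np.array([c["k1"],0,0,0,0.]))[0,0]
    T=np.array(c["T"]); d=T[:3,:3]@np.array([p[0],-p[1],-1]); return T[:3,3],d
# note: distortion model ideal->drawn = 1+k1 r^2, same as cv2
def atz(cam,u,v,z):
    o,d=ray(cam,u,v); return o+d*(z-o[2])/d[2]
def proj(cam,P):
    c=viewer.camera_info(cam); f=192/np.tan(np.radians(c["vfov"]/2)); T=np.array(c["T"])
    q=T[:3,:3].T@(np.array(P)-T[:3,3]); x,y=q[0]/-q[2],-q[1]/-q[2]; s=1+c["k1"]*(x*x+y*y)
    return np.array([c["cx"]+f*x*s,c["cy"]+f*y*s])
def w(cam,l):
    T=np.array(viewer.camera_info(cam)["T"]); return T[:3,:3]@np.array(l)+T[:3,3]
E
python3 - <<'E'
from h import *
for c in("top","scene"):
    im=viewer.grab_frame(c); cv2.imwrite(f"pics/{c}0.png",im); i=viewer.camera_info(c); print(c,i["vfov"],i["k1"],np.array(i["T"]).round(3).tolist())
    for n in ["round_unit","square_unit","round_unit_tab","round_unit_armtip","round_unit_hinge","square_unit_tab","square_unit_armtip","dropper"]:
        print(n,[(round(r["conf"],2),w(c,r["location"]).round(4).tolist()) for r in nets.boxes_of(c,n)[:3]])
o=arm.get_obs();print(o)
E
```

```text
pics
top 48.654060536055496 -0.007188414670490501 [[0.016, 0.997, -0.077, 0.514], [-1.0, 0.017, 0.007, 0.018], [0.008, 0.077, 0.997, 1.162], [0.0, 0.0, 0.0, 1.0]]
round_unit [(0.66, [0.5702, -0.1573, 0.0484]), (0.61, [0.7702, -0.0597, 0.0678])]
square_unit [(0.6, [0.5523, 0.1912, 0.0475])]
round_unit_tab [(0.73, [0.5251, 0.1881, 0.0585]), (0.7, [0.5441, -0.1681, 0.0584]), (0.36, [0.5994, -0.1893, 0.0808])]
round_unit_armtip [(0.67, [0.5965, -0.1913, 0.0846]), (0.61, [0.6252, -0.3673, 0.0056])]
round_unit_hinge [(0.5, [0.5982, -0.1882, 0.0842])]
square_unit_tab [(0.94, [0.52, 0.1973, 0.0535]), (0.59, [0.6253, -0.3718, 0.0048])]
square_unit_armtip [(0.76, [0.5747, 0.1732, 0.0799])]
dropper [(0.46, [0.5762, -0.0047, 0.048])]
scene 45.38288953853677 -0.0633641468545558 [[-0.055, -0.602, 0.797, 1.673], [0.998, -0.046, 0.035, 0.066], [0.016, 0.797, 0.603, 0.899], [0.0, 0.0, 0.0, 1.0]]
round_unit [(0.84, [0.6144, -0.16, 0.0487]), (0.68, [0.7949, -0.0596, 0.0486])]
square_unit [(0.92, [0.5884, 0.1934, 0.0522])]
round_unit_tab [(0.86, [0.5381, -0.1579, 0.0552]), (0.45, [0.5896, -0.0058, 0.037
[... 384 characters left out ...]
,
        7.51315711e+01, -6.42814935e+00]), 'joint_velocities': array([ 0.06313472,  0.01430932,  0.01506867, -0.10219621, -0.07146655,
        0.03057932]), 'joint_torque': array([ 1.24856851e-04, -3.96878207e+01, -3.04263639e+01,  2.09110374e-05,
        5.24112711e-04,  1.07842524e-06]), 'ee_pos': array([0.2728723 , 0.56231981, 0.24833034]), 'tcp_rot': array([[-8.99645513e-01,  4.36621061e-01,  1.18482128e-05],
       [ 4.36621061e-01,  8.99645511e-01,  5.48739451e-05],
       [ 1.32999287e-05,  5.45402777e-05, -9.99999998e-01]]), 'contact_force': array([0.36734208, 0.01669398, 0.00544764]), 'ft_torque': array([-0.07374649,  0.05307174, -0.00556376]), 'gripper_width': 0.9993412606610055}
```

View pics/top0.png

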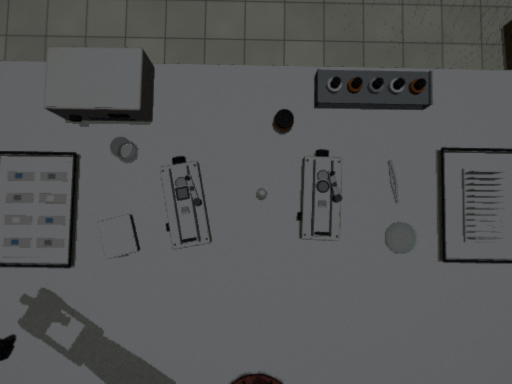

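View pics/scene0.png

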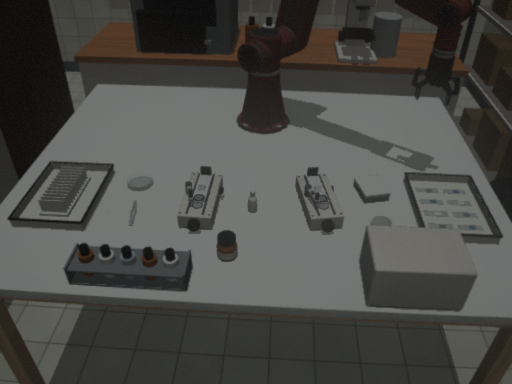

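```bash
python3 - <<'E'
import cv2
a=cv2.imread('pics/top0.png');cv2.imwrite('pics/top0c.png',cv2.resize(a[120:300,250:450],None,fx=3.3,fy=3.3,interpolation=cv2.INTER_CUBIC))
a=cv2.imread('pics/scene0.png');cv2.imwrite('pics/scene0c.png',cv2.resize(a[120:300,100:260],None,fx=3.3,fy=3.3,interpolation=cv2.INTER_CUBIC))
E
```

```text
(no output)
```

View pics/top0c.png

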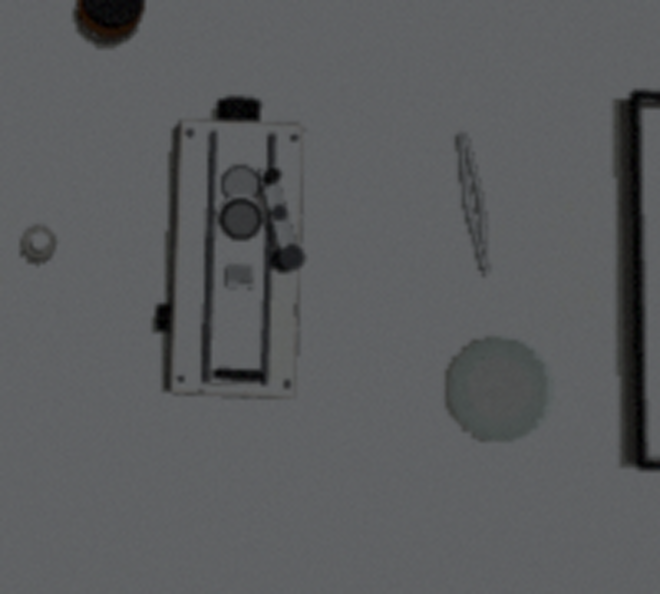

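View pics/scene0c.png

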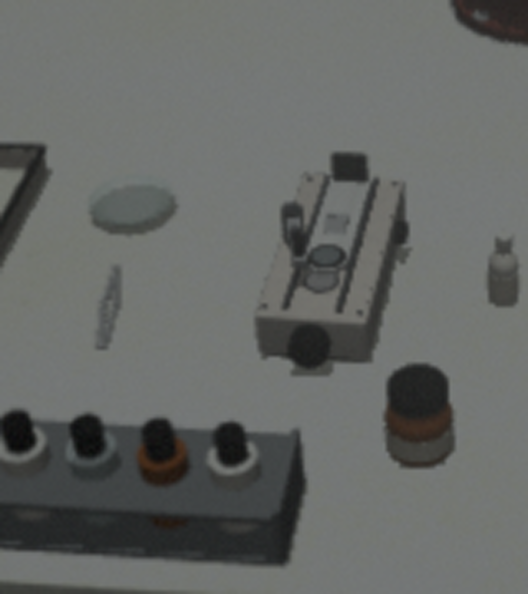

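The top view shows the round unit at about px (322,198), tab at (322,233), hinge at (337,198), peg at (332,173). The stop arm starts slightly swung. The square unit is the left one.

```bash
python3 - <<'E'
from h import *
g=lambda x,y,z:atz("top",250+x/3.3-.35,120+y/3.3-.35,z)
C=[g(180,120,.05),g(302,124,.05),g(297,398,.05),g(171,392,.05)]
for p in C: print(p.round(4))
print("c",np.mean(C,0)); 
for n,a in dict(hinge=(288,258,.09),peg=(272,175,.104),pin=(280,212,.089),tab=(239,375,.086),drop=(38,244,.06),petri=(497,388,.01),glass=(241,219,.056),far=(240,182,.056)).items(): print(n,g(*a).round(4))
x=(C[0]+C[1]-C[2]-C[3]);print("yaw",np.degrees(np.arctan2(x[1],x[0])),np.linalg.norm(x)/2)
s=lambda x,y,z:atz("scene",100+x/3.3-.35,120+y/3.3-.35,z)
for n,a in dict(tabtopL=(332,154,.086),tabtopR=(368,157,.086),pegtop=(292,206,.104),c1=(257,318,.05),c2=(370,330,.05),c3=(402,183,.05),c4=(309,172,.05)).items(): print("scene",n,s(*a).round(4))
E
```

```text
[ 0.6798 -0.1168  0.05  ]
[ 0.6782 -0.2148  0.05  ]
[ 0.46  -0.211  0.05 ]
[ 0.4632 -0.1113  0.05  ]
c [ 0.57029204 -0.16346975  0.05      ]
hinge [ 0.5685 -0.1957  0.09  ]
peg [ 0.6308 -0.1806  0.104 ]
pin [ 0.6039 -0.1897  0.089 ]
tab [ 0.4785 -0.1591  0.086 ]
drop [ 0.5779 -0.0044  0.06  ]
petri [ 0.4687 -0.3836  0.01  ]
glass [ 0.6006 -0.1651  0.056 ]
far [ 0.63   -0.1642  0.056 ]
yaw -1.23582043180358 0.21747930710772265
scene tabtopL [ 0.4756 -0.1762  0.086 ]
scene tabtopR [ 0.4781 -0.141   0.086 ]
scene pegtop [ 0.5875 -0.1933  0.104 ]
scene c1 [ 0.6804 -0.2115  0.05  ]
scene c2 [ 0.689  -0.1115  0.05  ]
scene c3 [ 0.4676 -0.1108  0.05  ]
scene c4 [ 0.4558 -0.2044  0.05  ]
```

```bash
cat >> h.py <<'E'
def U(x,y,z,c=(.572,-.162),yaw=-1.1):
    a=np.radians(yaw); return np.array([c[0]+(np.cos(a)*x-np.sin(a)*y)/1e3,c[1]+(np.sin(a)*x+np.cos(a)*y)/1e3,z/1e3])
def overlay(cam,im,th,slide=0,c=(.572,-.162),yaw=-1.1):
    s=4; im=cv2.resize(im,None,fx=s,fy=s,interpolation=cv2.INTER_CUBIC)
    def P(x,y,z): return (np.array([*((proj(cam,U(x,y,z,c,yaw))+.5)*s-.5)])).round().astype(int)
    box=[P(x,y,50) for x,y in((-110,-50),(110,-50),(110,50),(-110,50))]
    cv2.polylines(im,[np.array(box)],True,(0,255,0),1)
    a=[(r*np.cos(th)-t*np.sin(th),-36+r*np.sin(th)+t*np.cos(th)) for r,t in((0,-7),(72,-7),(72,7),(0,7))]
    cv2.polylines(im,[np.array([P(x,y,82) for x,y in a])],True,(0,0,255),1)
    cv2.circle(im,tuple(map(int,P(64*np.cos(th),-36+64*np.sin(th),104))),5,(255,255,0),1)
    cv2.polylines(im,[np.array([P(-96+slide,y,z) for y,z in((-17,56),(17,56),(17,86),(-17,86))])],True,(0,255,255),1)
    u,v=P(0,0,50); return np.ascontiguousarray(np.clip(im[max(v-220,0):v+220,max(u-180,0):u+180].astype(float)*1.7,0,255).astype(np.uint8))
E
python3 - <<'E'
from h import *
L=[overlay(c,cv2.imread(f"pics/{c}0.png"),.26) for c in("top","scene")]
cv2.imwrite("pics/ov0.png",np.hstack(L)); print(arm.tips_ahead)
E
```

```text
0.017
```

View pics/ov0.png

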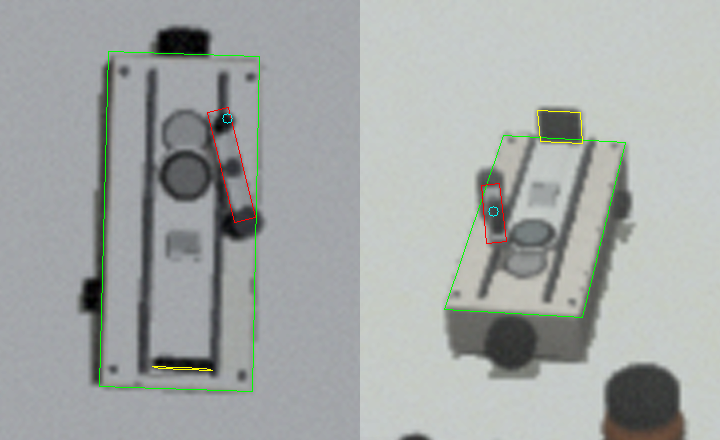

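```bash
python3 -m creep '[[[-33,-27,0],[0,0,0],0],[[-33,-27,0],[0,0,0],0],[[-33,-27,0],[0,0,0],0],[[-33,-27,0],[0,0,0],0],[[-33,-27,0],[0,0,0],0],[[-33,-27,0],[0,0,0],0],[[-33,-27,0],[0,0,0],0],[[-33,-27,0],[0,0,0],0],[[-33,-27,0],[0,0,0],0],[[-33,-27,0],[0,0,0],0],[[-33,-27,0],[0,0,0],0],[[-33,-27,0],[0,0,0],0],[[-33,-27,0],[0,0,0],0],[[-33,-27,0],[0,0,0],0],[[-33,-27,0],[0,0,0],0],[[-33,-27,0],[0,0,0],0],[[-33,-27,0],[0,0,0],0],[[-33,-27,0],[0,0,0],0],[[-33,-27,0],[0,0,0],0],[[-33,-27,0],[0,0,0],0]]'
```

```text
time_s: 2.9
ee_pos: [0.6314, -0.2134, 0.2483]
tcp_rot: [[-0.9, 0.437, 0.0], [0.437, 0.9, 0.0], [-0.0, 0.0, -1.0]]
contact_force: [0.6, 0.9, -0.3]
gripper_width: 0.002
```

```bash
python3 -m creep '[[[0,0,10],[0,0,8.3],0],[[0,0,10],[0,0,8.3],0],[[0,0,10],[0,0,8.3],0],[[0,0,10],[0,0,8.3],0],[[0,0,10],[0,0,8.3],0],[[0,0,10],[0,0,8.3],0],[[0,4,20],[0,0,0],0],[[0,0,20],[0,0,0],0],[[0,0,20],[0,0,0],0],[[0,0,12],[0,0,0],0]]'
python3 - <<'E'
from h import *
L=[overlay(c,viewer.grab_frame(c),.26) for c in("top","scene")]
cv2.imwrite("pics/ov1.png",np.hstack(L))
E
```

```text
time_s: 3.9
ee_pos: [0.6338, -0.2102, 0.1142]
tcp_rot: [[-0.247, 0.969, -0.003], [0.969, 0.247, 0.001], [0.002, -0.002, -1.0]]
contact_force: [0.2, -0.0, -0.2]
gripper_width: 0.001
```

View pics/ov1.png

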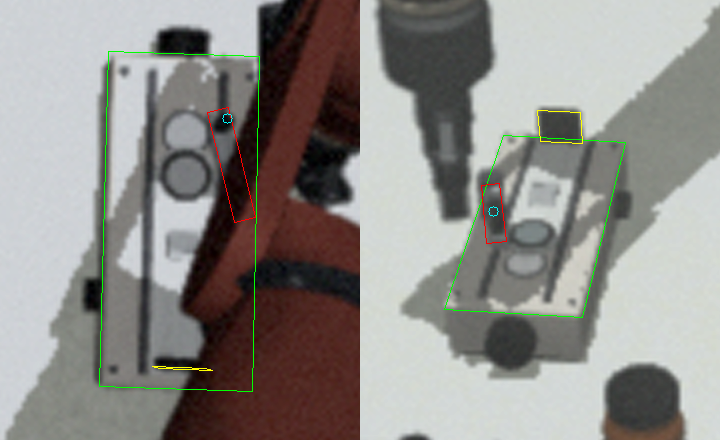

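The fingers, at about (455,215) in the scene half, hang beside the peg on its outer side, clear of everything.

```bash
python3 -m creep '[[[0,0,12],[0,0,0],0],[[0,0,10],[0,0,0],0],[[2,0,0],[0,0,0],0],[[2,0,0],[0,0,0],0],[[2,0,0],[0,0,0],0],[[2,0,0],[0,0,0],0],[[2,0,0],[0,0,0],0],[[0,0,0],[0,0,0],0]]'
python3 - <<'E'
from h import *
L=[overlay(c,viewer.grab_frame(c),.26) for c in("top","scene")]
cv2.imwrite("pics/ov2.png",np.hstack(L))
E
```

```text
time_s: 4.8
ee_pos: [0.6324, -0.2007, 0.0947]
tcp_rot: [[-0.248, 0.969, 0.0], [0.969, 0.248, -0.0], [-0.0, 0.0, -1.0]]
contact_force: [-0.4, -0.5, -0.4]
gripper_width: -0.001
```

View pics/ov2.png

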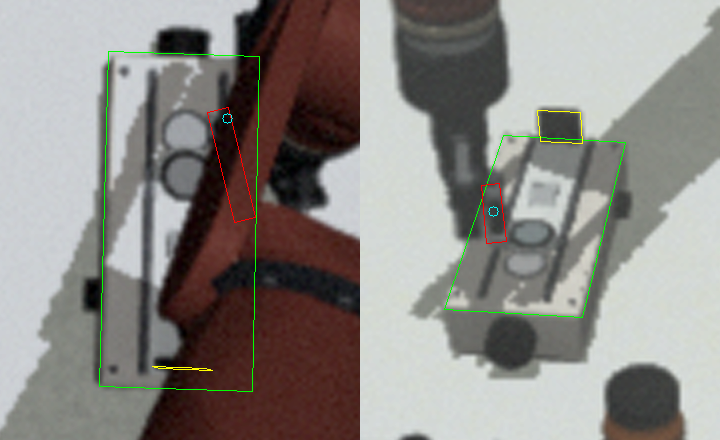

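```bash
python3 -m creep '[[[2,0,3],[0,0,0],0],[[4.1,1.1,0],[0,0,-4],0],[[4.1,1.1,0],[0,0,-4],0],[[4.1,1.1,0],[0,0,-4],0],[[4.1,1.1,0],[0,0,-4],0],[[4.1,1.1,0],[0,0,-4],0],[[4.1,1.1,0],[0,0,-4],0]]'
python3 - <<'E'
from h import *
L=[overlay(c,viewer.grab_frame(c),.26) for c in("top","scene")]
cv2.imwrite("pics/ov3.png",np.hstack(L))
E
```

```text
time_s: 5.6
ee_pos: [0.6278, -0.1747, 0.0911]
tcp_rot: [[-0.622, 0.783, 0.0], [0.783, 0.622, -0.001], [-0.001, -0.001, -1.0]]
contact_force: [-0.2, -2.0, -0.3]
gripper_width: -0.002
```

View pics/ov3.png

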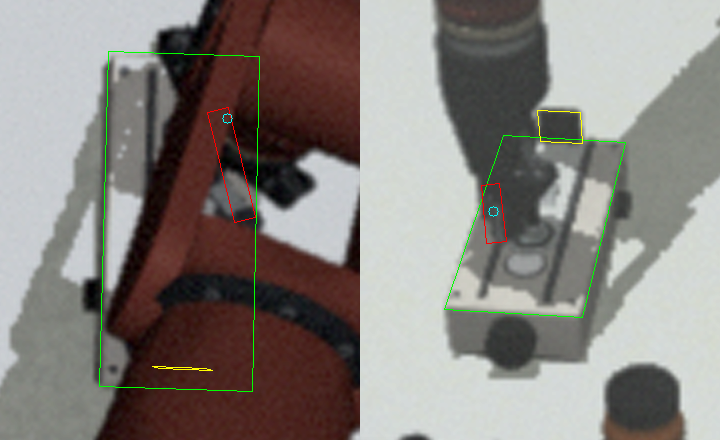

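```bash
python3 -m creep '[[[4.1,1.1,0],[0,0,-4],0],[[4.1,1.1,0],[0,0,-4],0],[[4.1,1.1,0],[0,0,-4],0],[[4.1,1.1,0],[0,0,-4],0],[[4.1,1.1,0],[0,0,-4],0],[[4.1,1.1,0],[0,0,-4],0],[[4.1,1.1,0],[0,0,-4],0],[[4.1,1.1,0],[0,0,-4],0],[[4.1,1.1,0],[0,0,-4],0],[[4.1,1.1,0],[0,0,-4],0],[[4.1,1.1,0],[0,0,-4],0]]'; python3 -m creep '[[[1,0.3,0],[0,0,-1],0],[[1,0.3,0],[0,0,-1],0],[[1,0.3,0],[0,0,-1],0],[[0,0,0],[0,0,0],0]]'
python3 - <<'E'
from h import *
L=[overlay(c,viewer.grab_frame(c),1.571) for c in("top","scene")]
cv2.imwrite("pics/ov4.png",np.hstack(L))
E
```

```text
time_s: 6.8
ee_pos: [0.597, -0.141, 0.0913]
tcp_rot: [[-0.991, 0.133, 0.002], [0.133, 0.991, -0.0], [-0.002, 0.0, -1.0]]
contact_force: [2.4, -0.6, -0.6]
gripper_width: 0.001
time_s: 7.2
ee_pos: [0.5937, -0.1396, 0.0913]
tcp_rot: [[-0.997, 0.082, 0.0], [0.082, 0.997, 0.0], [-0.0, 0.0, -1.0]]
contact_force: [1.2, 0.2, -1.4]
gripper_width: -0.001
```

View pics/ov4.png

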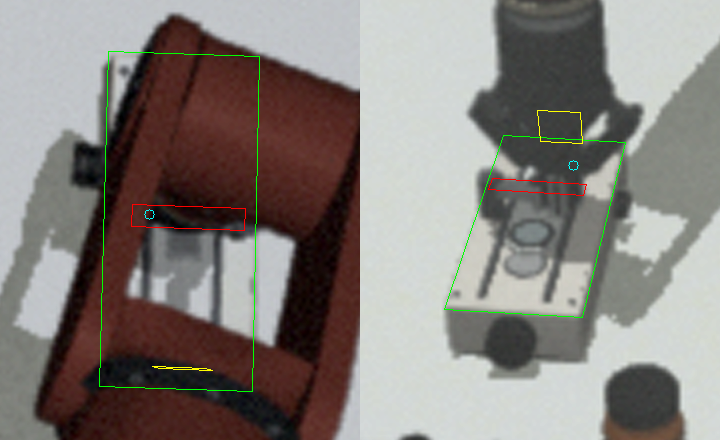

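```bash
python3 -m creep '[[[1,0.2,0],[0,0,-1],0],[[1,0.2,0],[0,0,-1],0],[[1,0.2,0],[0,0,-1],0],[[0,0,0],[0,0,0],0]]';python3 -m creep '[[[1,0,0],[0,0,-1],0],[[1,0,0],[0,0,-1],0],[[0,0,0],[0,0,0],0]]'
```

```text
time_s: 7.7
ee_pos: [0.5904, -0.1386, 0.0913]
tcp_rot: [[-1.0, 0.029, -0.0], [0.029, 1.0, 0.0], [0.0, 0.0, -1.0]]
contact_force: [1.2, 1.0, -0.1]
gripper_width: -0.004
time_s: 8.0
ee_pos: [0.5894, -0.1386, 0.0916]
tcp_rot: [[-1.0, -0.006, 0.002], [-0.006, 1.0, 0.0], [-0.002, 0.0, -1.0]]
contact_force: [4.1, 2.1, -1.7]
gripper_width: -0.002
```

```bash
python3 -m creep '[[[1,0,0],[0,0,0],0],[[1,0,0],[0,0,0],0],[[0,0,0],[0,0,0],0]]'
```

```text
time_s: 8.3
ee_pos: [0.5891, -0.1386, 0.0918]
tcp_rot: [[-1.0, -0.005, 0.006], [-0.005, 1.0, -0.0], [-0.006, -0.0, -1.0]]
contact_force: [8.3, 2.7, -4.6]
gripper_width: -0.0
```

```bash
python3 -m creep '[[[-5,0,0],[0,0,0],0],[[-5,0,0],[0,0,0],0],[[0,0,-25],[0,0,0],0],[[0,0,-35],[0,0,0],0],[[0,0,-30],[0,0,0],0],[[30,0,0],[0,0,0],0],[[40,-7,0],[0,0,0],0],[[40,-7,0],[0,0,0],0],[[36,-7,0],[0,0,0],0],[[0,0,0],[0,0,0],0]]'
python3 - <<'E'
from h import *
L=[overlay(c,viewer.grab_frame(c),1.571) for c in("top","scene")]
cv2.imwrite("pics/ov5.png",np.hstack(L))
E
```

```text
time_s: 9.3
ee_pos: [0.4455, -0.1603, 0.1797]
tcp_rot: [[-1.0, -0.003, -0.007], [-0.003, 1.0, 0.001], [0.007, 0.001, -1.0]]
contact_force: [0.1, 0.3, -0.3]
gripper_width: -0.001
```

View pics/ov5.png

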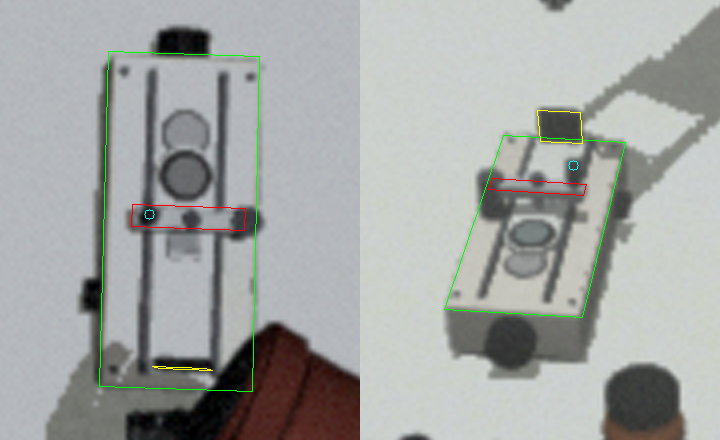

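The top view shows the stop arm square across the slide, from (130,217) to (245,220), matching the 90° model; the slide is still out.

```bash
python3 -m creep '[[[0,0,30],[0,0,0],0],[[0,0,30],[0,0,0],0],[[0,0,25],[0,0,0],0],[[0,0,9],[0,0,0],0],[[-5,0,0],[0,0,0],0],[[-5,0,0],[0,0,0],0],[[-5,0,0],[0,0,0],0],[[-5,0,0],[0,0,0],0],[[-5,0,0],[0,0,0],0],[[0,0,0],[0,0,0],0]]';python3 -m creep '[[[-4,0,0],[0,0,0],0],[[-4,0,0],[0,0,0],0],[[-4,0,0],[0,0,0],0],[[-4,0,0],[0,0,0],0],[[-4,0,0],[0,0,0],0],[[-4,0,0],[0,0,0],0],[[-4,0,0],[0,0,0],0],[[-4,0,0],[0,0,0],0],[[-4,0,0],[0,0,0],0],[[0,0,0],[0,0,0],0]]'
```

```text
time_s: 10.4
ee_pos: [0.4766, -0.1611, 0.0883]
tcp_rot: [[-1.0, -0.006, 0.001], [-0.006, 1.0, -0.001], [-0.001, -0.001, -1.0]]
contact_force: [-3.5, -1.4, 1.6]
gripper_width: 0.0
time_s: 11.4
ee_pos: [0.5114, -0.1612, 0.0877]
tcp_rot: [[-1.0, -0.006, -0.002], [-0.006, 1.0, -0.002], [0.002, -0.002, -1.0]]
contact_force: [-5.8, -2.3, 3.1]
gripper_width: -0.002
```

```bash
python3 -m creep '[[[-2,0,0],[0,0,0],0],[[-2,0,0],[0,0,0],0],[[0,0,0],[0,0,0],0]]'; python3 -m creep '[[[-2,0,0],[0,0,0],0],[[0,0,0],[0,0,0],0]]';python3 -m creep '[[[-2,0,0],[0,0,0],0],[[0,0,0],[0,0,0],0]]'
python3 - <<'E'
from h import *
L=[overlay(c,viewer.grab_frame(c),1.571,50) for c in("top","scene")]
cv2.imwrite("pics/ov6.png",np.hstack(L))
E
```

```text
time_s: 11.7
ee_pos: [0.5139, -0.161, 0.0876]
tcp_rot: [[-1.0, -0.006, -0.005], [-0.006, 1.0, -0.001], [0.005, -0.001, -1.0]]
contact_force: [-8.9, -3.2, 5.4]
gripper_width: -0.0
time_s: 11.9
ee_pos: [0.514, -0.161, 0.0875]
tcp_rot: [[-1.0, -0.007, -0.01], [-0.007, 1.0, -0.001], [0.01, -0.001, -1.0]]
contact_force: [-13.7, -4.5, 9.8]
gripper_width: -0.006
time_s: 12.1
ee_pos: [0.5141, -0.161, 0.0874]
tcp_rot: [[-1.0, -0.007, -0.015], [-0.007, 1.0, -0.0], [0.015, -0.0, -1.0]]
contact_force: [-19.9, -5.3, 14.2]
gripper_width: 0.002
```

View pics/ov6.png

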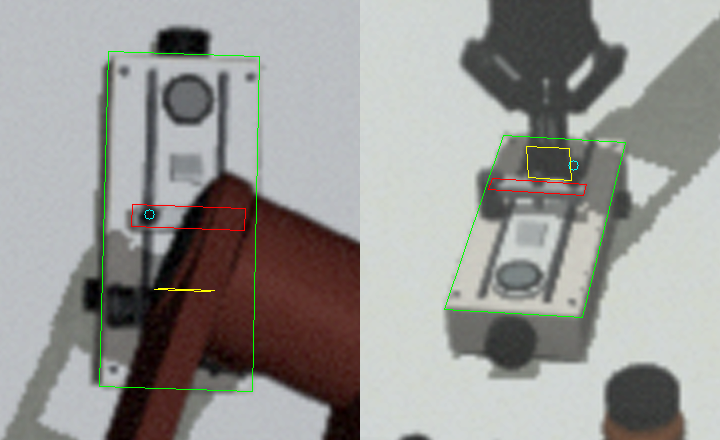

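The slide is against its end stop (force rising with no motion). Releasing.

```bash
python3 -m creep '[[[5,0,0],[0,0,0],0],[[5,0,0],[0,0,0],0],[[5,0,0],[0,0,0],0],[[5,0,0],[0,0,0],0],[[5,0,0],[0,0,0],0],[[5,0,0],[0,0,0],0],[[5,0,0],[0,0,0],0],[[5,0,0],[0,0,0],0],[[10,0,0],[0,0,0],0],[[10,0,0],[0,0,0],0],[[10,0,0],[0,0,0],0],[[0,0,-30],[0,0,0],0],[[0,0,-35],[0,0,0],0],[[0,0,-35],[0,0,0],0],[[0,0,0],[0,0,0],0],[[0,0,0],[0,0,0],0],[[0,0,0],[0,0,0],0]]'
python3 - <<'E'
from h import *
L=[overlay(c,viewer.grab_frame(c),1.571,28) for c in("top","scene")]
cv2.imwrite("pics/ov7.png",np.hstack(L))
E
```

```text
time_s: 13.9
ee_pos: [0.4485, -0.1601, 0.186]
tcp_rot: [[-1.0, -0.005, -0.002], [-0.005, 1.0, 0.001], [0.002, 0.001, -1.0]]
contact_force: [-0.7, -0.4, -0.1]
gripper_width: 0.0
```

View pics/ov7.png

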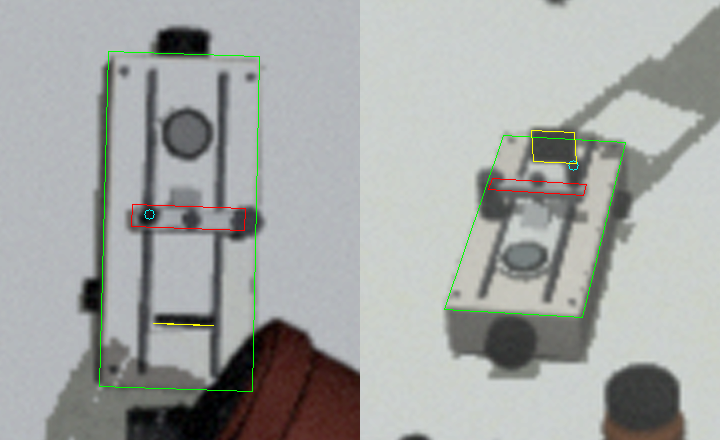

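The tab sits on the 28 mm model line (182,322) and the round glass is over the lamp opening (187,133). The slide is latched and the arm is still across. I'll compare with the first picture once more, then hand in.

```bash
python3 - <<'E'
from h import *
im=viewer.grab_frame("scene"); cv2.imwrite("pics/end.png",im)
for n in("square_unit_tab","dropper","forceps","petri","slide_box","stain_jar","beaker"): print(n,[(round(r["conf"],2),w("scene",r["location"]).round(3).tolist()) for r in nets.boxes_of("scene",n)[:1]])
im=viewer.grab_frame("top");L=overlay("top",im,1.571,28);p=cv2.imread("pics/ov7.png")[:,:360];print("motion",np.abs(L.astype(int)-p).mean())
o=arm.get_obs();print(o["time_s"],o["contact_force"]); print(job.finish_job())
E
```

```text
square_unit_tab [(0.74, [0.504, 0.192, 0.057])]
dropper [(0.64, [0.589, -0.008, 0.039])]
forceps [(0.65, [0.626, -0.361, 0.006])]
petri [(0.61, [0.457, -0.391, 0.01])]
slide_box [(0.87, [0.477, 0.368, 0.041])]
stain_jar [(0.72, [0.797, -0.059, 0.049])]
beaker [(0.66, [0.67, 0.365, 0.064])]
motion 2.170105218855219
14.45 [0.05865703 0.25346942 0.53101229]
the job is handed in; nothing more can be done
None
```

View pics/end.png

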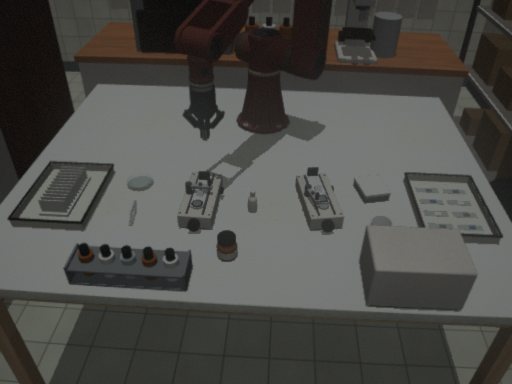

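The round glass slide is latched at mid position with its glass over the lamp opening. I handed the job in at about 14.5 s of the 46 s allowed; the hand-in gave no verdict.

- **What I did:** With the fingers shut, I pushed the round unit's stop arm round to its end stop. The force rose to 8 N there and the arm stopped moving. I then pushed the slide in by its tab to its end stop, about 20 N with no further motion, and backed off and up.
- **Round unit:** The last pictures show the tab at the 28 mm line and the stop arm square across at the 90° model. I could not measure the pin lift directly. I take it as down because the slide caught on it.
- **Everything else:** The last scene picture shows the square unit and the loose things apparently unmoved. The networks' positions for the square unit's tab, the dropper and the stain jar agree with the first ones within about 3 mm. The other loose things had no comparable network position from the start. The gripper was clear, with contact force under 1 N.

No check failed or disagreed beyond the 2–4 mm spread between the two cameras.

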